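Pack one level scoop of ceramic balls and snap the box shut

ROBOT

A 6-joint arm with a two-finger parallel gripper is mounted at the origin on the work surface. World frame = base frame: x ahead of the robot, y to its left, z up, the work surface at z = 0. Lengths are in m, angles in degrees, forces in N, time in s.
With the tool pointing down it reaches from about 0.375 to 0.75 m from the base axis. Payload 9 kg.
Tool frame: the origin (TCP) lies where the fingers leave the gripper's body, on its centre line; the fingertips stand 73 mm ahead of it and the grasp point (between the pads) lies 54 mm ahead of it (robot.tip_reach is the distance from the TCP to the fingertips, in m); z points along the fingers, y is the line along which they close (so a half turn about z gives the same grasp; the last joint's range is limited). The gripper opens to 85 mm and grips with 20 to 120 N. Pads are 22 mm wide; open, the fingers measure 114 mm over their backs; the gripper's body (76 mm by 85 mm) begins 54 mm behind the grasp point. The pads swing forward as they close: fully open they stand 13 mm farther back than shut.
Start: joints at [-85.869, 5.964, 5.575, 89.605, 0, 77.527], TCP at [0.171, -0.575, 0.304] pointing down, gripper open.
Joint ranges: [-171.21, 171.21], [-48.23, 106.86], [-62.78, 66.21], [-105.2, 120.99], [-86.42, 89.51], [-180, 180]. Speed limits (degrees/s): [127.2, 127.2, 147.25, 180, 180, 180].

INTERFACE

Orientations are given as [roll, pitch, yaw] about the fixed x, y, z axes, in that order (R = Rz(yaw) Ry(pitch) Rx(roll)).
In Python, from plant import robot gives the robot as it stands. Calls block until the motion is done:
- robot.move_pose(position, orientation): joint-space move of the TCP to a pose.
- robot.line_to(position, vel=0.15, rotation=None, guard=None): straight line of the TCP; rotation=None keeps the orientation; vel is the mean speed in m/s. With guard (N) it stops when the force on the tool has changed by that much, and returns True; else False.
- robot.goto_joints(angles): joint-space move.
- robot.set_gripper(opening): finger opening in m; the grip force is fixed at half the most; returns when the fingers have stopped.
- robot.pause(seconds).
- robot.ik(position, orientation): joint angles nearest the present ones, or None.
- robot.observe(): the state.
- robot.grab_frame(name): name is "side" or "top" or "wrist"; returns the picture (420x560x3 uint8, blue, green, red); there is no depth.
- robot.get_calibration(name): a dict with "vertical_fov" (degrees; the focal length in pixels is half the picture's height over the tangent of half this angle, whatever the lens; pixels are square), "cx", "cy" (the principal point, pixels), "rvec" (rotation vector, rad) and "tvec" (3), from world to camera coordinates, as OpenCV has them. Camera axes: x right, y down, z forward; pixel columns grow to the right and rows downward; lengths in m; the calibration is good to about 2 mm. A picture is of the moment at which its call begins: read the wrist's pose just before it. get_calibration takes no time and is no camera call; for the wrist camera it gives the pose at the moment of the call.
A pose or a line that the arm cannot do raises robot.IKError and nothing moves.
- robot.job_done(): hands the job in; it is judged then, once.
The state is a dict: "time": time; "q": joint angles; "qvel": joint speeds; "joint_torque": joint torques, N m; "tool_pos": TCP position; "tcp_rot": TCP orientation; "ft_force": force on the tool from outside, world axes, zero at the start; "torque": the same for the moment, N m; "gripper_width": finger opening in m; "gripper_force": force on a finger pad.
Only numpy, scipy, OpenCV 4.12 (cv2) and the standard library are available. Lean on these libraries where they do the work, as an engineer would, in place of code of your own. Each camera call takes 0.05 s, during which the arm holds its last target. There are 200 camera calls.

TASK

Take the scoop from its mat, scoop up a load of white ceramic balls from the red bin and drag the scoop sideways under the strike blade, out past the blade on the side towards the box, so that exactly one level layer of four balls is left in it and any extra ones drop back into the bin; then pour those four into the open grey box. Stand the scoop upright on its mat again, close the lid and press down all four black snap tabs around it until each is fully home. All other balls must end up in the bin; leave the jar, bottle and brush alone.

Things in the scene. Friction and masses are not known exactly. Their poses are not given: they have to be found in the camera images.
- bin: Red bin of balls, fixed. Origin on the table under it, z up, +x away from the robot. Inside: x -152 to +106 mm, y -37 to +37. Walls 4 mm thick: sides top z 62, far wall z 62 with a clear guard on it to z 104, near z 26. Floor flat at z 6 from x -72 to +60, where the balls lie; from +60 a 40 deg ramp rises to the far wall, up which pushed balls ride; nearer than -72 a 12 deg ramp. Strike blade over the far half.
- blade (a point): Middle of the strike blade's lower edge: x +70, y +20, z 110 mm in the bin's frame, same axes. Edge level, along x, from bin x +28 (free near end) to +128; steel plate 3 mm thick, 26 mm tall, top leaning 30 deg to +y. Held by a post at bin x 118 to 128, y 18 to 34. The scoop goes under it towards +y, handle passing the free end; a ball heaped on top is held back and falls into the bin.
- scoop_grip (a point): Loose aluminium scoop, 160 g, with upright wooden handle; this is the handle's centre. x to the open nose, z up. Handle block 26 (x) x 34 (y) x 56 (z) mm on a stem 10 x 30. From here: underside z -100; floor 2.5 mm thick, 66 wide, x -9 to +87 (nose edge 1.5 mm thin, no lip). Above the underside the back wall rises 32, 2 mm side walls 30, lower (22) from x 64 to 76, none at the nose.
- scoop_tray (a point): Middle of the scoop's tray floor, at x +51.5, z -97.5 mm from scoop_grip, same axes. Tray 62 mm wide; its back wall is skew (22 deg: inner face at tray x -38 on the +y side, -13 on the -y side). Room for just four balls in one layer, in two lanes (centres x -16 and +14 at y +15; x -3 and +27 at y -15); more heap on top. Nose up 5 to 12 deg keeps them in; nose down 45 deg pours.
- mat: Black rubber mat 170 (x) x 150 (y) x 4 mm, fixed on the table, origin under its centre; the scoop starts standing on it and must stand on it again.
- box: Grey plastic box 120 x 120 x 60 mm high, fixed; origin on the table under its centre, z up. Walls 3 mm; its white inner floor (box_floor) is a flat sprung plate 30 mm above the table when empty. Lid hinged along its +x side (lid).
- box_floor (a joint): How far (m) the sprung floor plate of the box has sunk: 0 when empty, 0.0029 more for each ball lying on it (0.0118 with four), at most 0.018.
- lid (a joint): Box lid angle (rad): 0 closed, 1.57 upright, at most 1.95 (leaning back to +x). Stays where left (friction 0.16 N m). Hinge line along y at x +64, z 60 mm in the box's frame. Plate 128 mm from the hinge x 126 mm wide, 6 mm thick (1 to 7 mm above the hinge line when closed); a tongue 44 mm wide sticks out 14 mm more from the middle of the free edge.
- tab0 (a joint): Travel (m) of the front left snap tab, a black pad about 30 x 20 mm on the lid: 0 = raised, 0.008 = fully down and engaged; needs about 5 N and stays where it is left. With the lid closed the middle of its top is at x = -52, y = +42 mm in the box's frame, 77.5 mm above the table when raised (69.5 mm when engaged).
- tab1 (a joint): Travel (m) of the front right snap tab, a black pad about 30 x 20 mm on the lid: 0 = raised, 0.008 = fully down and engaged; needs about 5 N and stays where it is left. With the lid closed the middle of its top is at x = -52, y = -42 mm in the box's frame, 77.5 mm above the table when raised (69.5 mm when engaged).
- tab2 (a joint): Travel (m) of the left snap tab, a black pad about 30 x 20 mm on the lid: 0 = raised, 0.008 = fully down and engaged; needs about 5 N and stays where it is left. With the lid closed the middle of its top is at x = +4, y = +52 mm in the box's frame, 77.5 mm above the table when raised (69.5 mm when engaged).
- tab3 (a joint): Travel (m) of the right snap tab, a black pad about 30 x 20 mm on the lid: 0 = raised, 0.008 = fully down and engaged; needs about 5 N and stays where it is left. With the lid closed the middle of its top is at x = +4, y = -52 mm in the box's frame, 77.5 mm above the table when raised (69.5 mm when engaged).
- ball0_center (a point): Centre of a smooth, slippery white ceramic ball, 30 mm in diameter, 45 g; all balls are alike, 5 to 8 of them in the bin (None if absent).
- ball1_center (a point): Centre of a smooth, slippery white ceramic ball, 30 mm in diameter, 45 g; all balls are alike, 5 to 8 of them in the bin (None if absent).
- ball2_center (a point): Centre of a smooth, slippery white ceramic ball, 30 mm in diameter, 45 g; all balls are alike, 5 to 8 of them in the bin (None if absent).
- ball3_center (a point): Centre of a smooth, slippery white ceramic ball, 30 mm in diameter, 45 g; all balls are alike, 5 to 8 of them in the bin (None if absent).
- ball4_center (a point): Centre of a smooth, slippery white ceramic ball, 30 mm in diameter, 45 g; all balls are alike, 5 to 8 of them in the bin (None if absent).
- ball5_center (a point): Centre of a smooth, slippery white ceramic ball, 30 mm in diameter, 45 g; all balls are alike, 5 to 8 of them in the bin (None if absent).
- ball6_center (a point): Centre of a smooth, slippery white ceramic ball, 30 mm in diameter, 45 g; all balls are alike, 5 to 8 of them in the bin (None if absent).
- ball7_center (a point): Centre of a smooth, slippery white ceramic ball, 30 mm in diameter, 45 g; all balls are alike, 5 to 8 of them in the bin (None if absent).
- jar_mid (a point): Lidded glass jar, 70 mm wide, 110 mm high: a bystander, not to be disturbed. The point is near its middle.
- spray_mid (a point): Bottle, 60 mm wide, 170 mm high: a bystander, not to be disturbed. The point is near its middle.
- brush_mid (a point): Hand brush lying on the table: a bystander, not to be disturbed. The point is near its middle.
Not all that is in view belongs to the job. Of the things shaped like the mat, the black one is meant. Leave any orange look-alike of the part that bears scoop_grip alone.

How it is judged (in metres and radians):
On the way, in this order (a step that is already met when the one before it is completed fails the run):
1. the scoop, held under the strike blade at striking height (x of scoop_grip in the frame of blade between -0.075 and -0.035 m and z of scoop_grip in the frame of blade between 0.05 and 0.07 m and angle between scoop_grip's own z axis and vertical below 0.3 rad and y of scoop_grip in the frame of blade between -0.02 and 0.02 m), for 0.05 s.
2. the scoop drawn out past the blade on its +y side, all four places in it filled and no ball heaped on top (x of scoop_grip in the frame of blade between -0.085 and -0.025 m and y of scoop_grip in the frame of blade between 0.038 and 0.16 m and ((x of ball0_center in the frame of scoop_tray between -0.03 and -0.0005 m and y of ball0_center in the frame of scoop_tray between 0 and 0.036 m and z of ball0_center in the frame of scoop_tray between 0.005 and 0.025 m) or (x of ball1_center in the frame of scoop_tray between -0.03 and -0.0005 m and y of ball1_center in the frame of scoop_tray between 0 and 0.036 m and z of ball1_center in the frame of scoop_tray between 0.005 and 0.025 m) or (x of ball2_center in the frame of scoop_tray between -0.03 and -0.0005 m and y of ball2_center in the frame of scoop_tray between 0 and 0.036 m and z of ball2_center in the frame of scoop_tray between 0.005 and 0.025 m) or (x of ball3_center in the frame of scoop_tray between -0.03 and -0.0005 m and y of ball3_center in the frame of scoop_tray between 0 and 0.036 m and z of ball3_center in the frame of scoop_tray between 0.005 and 0.025 m) or (x of ball4_center in the frame of scoop_tray between -0.03 and -0.0005 m and y of ball4_center in the frame of scoop_tray between 0 and 0.036 m and z of ball4_center in the frame of scoop_tray between 0.005 and 0.025 m) or (x of ball5_center in the frame of scoop_tray between -0.03 and -0.0005 m and y of ball5_center in the frame of scoop_tray between 0 and 0.036 m and z of ball5_center in the frame of scoop_tray between 0.005 and 0.025 m) or (x of ball6_center in the frame of scoop_tray between -0.03 and -0.0005 m and y of ball6_center in the frame of scoop_tray between 0 and 0.036 m and z of ball6_center in the frame of scoop_tray between 0.005 and 0.025 m) or (x of ball7_center in the frame of scoop_tray between -0.03 and -0.0005 m and y of ball7_center in the frame of scoop_tray between 0 and 0.036 m and z of ball7_center in the frame of scoop_tray between 0.005 and 0.025 m)) and ((x of ball0_center in the frame of scoop_tray between -0.0005 and 0.03 m and y of ball0_center in the frame of scoop_tray between 0 and 0.036 m and z of ball0_center in the frame of scoop_tray between 0.005 and 0.025 m) or (x of ball1_center in the frame of scoop_tray between -0.0005 and 0.03 m and y of ball1_center in the frame of scoop_tray between 0 and 0.036 m and z of ball1_center in the frame of scoop_tray between 0.005 and 0.025 m) or (x of ball2_center in the frame of scoop_tray between -0.0005 and 0.03 m and y of ball2_center in the frame of scoop_tray between 0 and 0.036 m and z of ball2_center in the frame of scoop_tray between 0.005 and 0.025 m) or (x of ball3_center in the frame of scoop_tray between -0.0005 and 0.03 m and y of ball3_center in the frame of scoop_tray between 0 and 0.036 m and z of ball3_center in the frame of scoop_tray between 0.005 and 0.025 m) or (x of ball4_center in the frame of scoop_tray between -0.0005 and 0.03 m and y of ball4_center in the frame of scoop_tray between 0 and 0.036 m and z of ball4_center in the frame of scoop_tray between 0.005 and 0.025 m) or (x of ball5_center in the frame of scoop_tray between -0.0005 and 0.03 m and y of ball5_center in the frame of scoop_tray between 0 and 0.036 m and z of ball5_center in the frame of scoop_tray between 0.005 and 0.025 m) or (x of ball6_center in the frame of scoop_tray between -0.0005 and 0.03 m and y of ball6_center in the frame of scoop_tray between 0 and 0.036 m and z of ball6_center in the frame of scoop_tray between 0.005 and 0.025 m) or (x of ball7_center in the frame of scoop_tray between -0.0005 and 0.03 m and y of ball7_center in the frame of scoop_tray between 0 and 0.036 m and z of ball7_center in the frame of scoop_tray between 0.005 and 0.025 m)) and ((x of ball0_center in the frame of scoop_tray between -0.02 and 0.012 m and y of ball0_center in the frame of scoop_tray between -0.036 and 0 m and z of ball0_center in the frame of scoop_tray between 0.005 and 0.025 m) or (x of ball1_center in the frame of scoop_tray between -0.02 and 0.012 m and y of ball1_center in the frame of scoop_tray between -0.036 and 0 m and z of ball1_center in the frame of scoop_tray between 0.005 and 0.025 m) or (x of ball2_center in the frame of scoop_tray between -0.02 and 0.012 m and y of ball2_center in the frame of scoop_tray between -0.036 and 0 m and z of ball2_center in the frame of scoop_tray between 0.005 and 0.025 m) or (x of ball3_center in the frame of scoop_tray between -0.02 and 0.012 m and y of ball3_center in the frame of scoop_tray between -0.036 and 0 m and z of ball3_center in the frame of scoop_tray between 0.005 and 0.025 m) or (x of ball4_center in the frame of scoop_tray between -0.02 and 0.012 m and y of ball4_center in the frame of scoop_tray between -0.036 and 0 m and z of ball4_center in the frame of scoop_tray between 0.005 and 0.025 m) or (x of ball5_center in the frame of scoop_tray between -0.02 and 0.012 m and y of ball5_center in the frame of scoop_tray between -0.036 and 0 m and z of ball5_center in the frame of scoop_tray between 0.005 and 0.025 m) or (x of ball6_center in the frame of scoop_tray between -0.02 and 0.012 m and y of ball6_center in the frame of scoop_tray between -0.036 and 0 m and z of ball6_center in the frame of scoop_tray between 0.005 and 0.025 m) or (x of ball7_center in the frame of scoop_tray between -0.02 and 0.012 m and y of ball7_center in the frame of scoop_tray between -0.036 and 0 m and z of ball7_center in the frame of scoop_tray between 0.005 and 0.025 m)) and ((x of ball0_center in the frame of scoop_tray between 0.012 and 0.042 m and y of ball0_center in the frame of scoop_tray between -0.036 and 0 m and z of ball0_center in the frame of scoop_tray between 0.005 and 0.025 m) or (x of ball1_center in the frame of scoop_tray between 0.012 and 0.042 m and y of ball1_center in the frame of scoop_tray between -0.036 and 0 m and z of ball1_center in the frame of scoop_tray between 0.005 and 0.025 m) or (x of ball2_center in the frame of scoop_tray between 0.012 and 0.042 m and y of ball2_center in the frame of scoop_tray between -0.036 and 0 m and z of ball2_center in the frame of scoop_tray between 0.005 and 0.025 m) or (x of ball3_center in the frame of scoop_tray between 0.012 and 0.042 m and y of ball3_center in the frame of scoop_tray between -0.036 and 0 m and z of ball3_center in the frame of scoop_tray between 0.005 and 0.025 m) or (x of ball4_center in the frame of scoop_tray between 0.012 and 0.042 m and y of ball4_center in the frame of scoop_tray between -0.036 and 0 m and z of ball4_center in the frame of scoop_tray between 0.005 and 0.025 m) or (x of ball5_center in the frame of scoop_tray between 0.012 and 0.042 m and y of ball5_center in the frame of scoop_tray between -0.036 and 0 m and z of ball5_center in the frame of scoop_tray between 0.005 and 0.025 m) or (x of ball6_center in the frame of scoop_tray between 0.012 and 0.042 m and y of ball6_center in the frame of scoop_tray between -0.036 and 0 m and z of ball6_center in the frame of scoop_tray between 0.005 and 0.025 m) or (x of ball7_center in the frame of scoop_tray between 0.012 and 0.042 m and y of ball7_center in the frame of scoop_tray between -0.036 and 0 m and z of ball7_center in the frame of scoop_tray between 0.005 and 0.025 m)) and not (x of ball0_center in the frame of scoop_grip between 0.01 and 0.095 m and y of ball0_center in the frame of scoop_grip between -0.045 and 0.045 m and z of ball0_center in the frame of scoop_grip between -0.072 and -0.02 m) and not (x of ball1_center in the frame of scoop_grip between 0.01 and 0.095 m and y of ball1_center in the frame of scoop_grip between -0.045 and 0.045 m and z of ball1_center in the frame of scoop_grip between -0.072 and -0.02 m) and not (x of ball2_center in the frame of scoop_grip between 0.01 and 0.095 m and y of ball2_center in the frame of scoop_grip between -0.045 and 0.045 m and z of ball2_center in the frame of scoop_grip between -0.072 and -0.02 m) and not (x of ball3_center in the frame of scoop_grip between 0.01 and 0.095 m and y of ball3_center in the frame of scoop_grip between -0.045 and 0.045 m and z of ball3_center in the frame of scoop_grip between -0.072 and -0.02 m) and not (x of ball4_center in the frame of scoop_grip between 0.01 and 0.095 m and y of ball4_center in the frame of scoop_grip between -0.045 and 0.045 m and z of ball4_center in the frame of scoop_grip between -0.072 and -0.02 m) and not (x of ball5_center in the frame of scoop_grip between 0.01 and 0.095 m and y of ball5_center in the frame of scoop_grip between -0.045 and 0.045 m and z of ball5_center in the frame of scoop_grip between -0.072 and -0.02 m) and not (x of ball6_center in the frame of scoop_grip between 0.01 and 0.095 m and y of ball6_center in the frame of scoop_grip between -0.045 and 0.045 m and z of ball6_center in the frame of scoop_grip between -0.072 and -0.02 m) and not (x of ball7_center in the frame of scoop_grip between 0.01 and 0.095 m and y of ball7_center in the frame of scoop_grip between -0.045 and 0.045 m and z of ball7_center in the frame of scoop_grip between -0.072 and -0.02 m)), for 0.1 s.
3. four balls lie in the box and the rest outside it, lid still open (value of joint box_floor between 0.0103 and 0.0132 m and ((x of ball0_center in the frame of box between -0.055 and 0.055 m and y of ball0_center in the frame of box between -0.055 and 0.055 m and z of ball0_center in the frame of box between 0.005 and 0.045 m) or horizontal distance between ball0_center and box above 0.085 m) and ((x of ball1_center in the frame of box between -0.055 and 0.055 m and y of ball1_center in the frame of box between -0.055 and 0.055 m and z of ball1_center in the frame of box between 0.005 and 0.045 m) or horizontal distance between ball1_center and box above 0.085 m) and ((x of ball2_center in the frame of box between -0.055 and 0.055 m and y of ball2_center in the frame of box between -0.055 and 0.055 m and z of ball2_center in the frame of box between 0.005 and 0.045 m) or horizontal distance between ball2_center and box above 0.085 m) and ((x of ball3_center in the frame of box between -0.055 and 0.055 m and y of ball3_center in the frame of box between -0.055 and 0.055 m and z of ball3_center in the frame of box between 0.005 and 0.045 m) or horizontal distance between ball3_center and box above 0.085 m) and ((x of ball4_center in the frame of box between -0.055 and 0.055 m and y of ball4_center in the frame of box between -0.055 and 0.055 m and z of ball4_center in the frame of box between 0.005 and 0.045 m) or horizontal distance between ball4_center and box above 0.085 m) and ((x of ball5_center in the frame of box between -0.055 and 0.055 m and y of ball5_center in the frame of box between -0.055 and 0.055 m and z of ball5_center in the frame of box between 0.005 and 0.045 m) or horizontal distance between ball5_center and box above 0.085 m) and ((x of ball6_center in the frame of box between -0.055 and 0.055 m and y of ball6_center in the frame of box between -0.055 and 0.055 m and z of ball6_center in the frame of box between 0.005 and 0.045 m) or horizontal distance between ball6_center and box above 0.085 m) and ((x of ball7_center in the frame of box between -0.055 and 0.055 m and y of ball7_center in the frame of box between -0.055 and 0.055 m and z of ball7_center in the frame of box between 0.005 and 0.045 m) or horizontal distance between ball7_center and box above 0.085 m) and value of joint lid above 0.6 rad), for 0.2 s.
4. lid closed (value of joint lid below 0.05 rad), for 0.1 s.
At the end, for the whole second after the job is handed in: Four balls in the box (its sprung floor 10.3 to 13.2 mm down); all others in the bin; lid under 0.05 rad; each tab at least 6.5 of 8 mm down; scoop upright at rest on its mat (handle within 80 mm sideways, 120 mm behind, 60 mm ahead of its middle) (value of joint box_floor between 0.0103 and 0.0132 m and ((x of ball0_center in the frame of box between -0.055 and 0.055 m and y of ball0_center in the frame of box between -0.055 and 0.055 m and z of ball0_center in the frame of box between 0.005 and 0.045 m) or (x of ball0_center in the frame of bin between -0.155 and 0.11 m and y of ball0_center in the frame of bin between -0.039 and 0.039 m and z of ball0_center in the frame of bin between 0.01 and 0.07 m)) and ((x of ball1_center in the frame of box between -0.055 and 0.055 m and y of ball1_center in the frame of box between -0.055 and 0.055 m and z of ball1_center in the frame of box between 0.005 and 0.045 m) or (x of ball1_center in the frame of bin between -0.155 and 0.11 m and y of ball1_center in the frame of bin between -0.039 and 0.039 m and z of ball1_center in the frame of bin between 0.01 and 0.07 m)) and ((x of ball2_center in the frame of box between -0.055 and 0.055 m and y of ball2_center in the frame of box between -0.055 and 0.055 m and z of ball2_center in the frame of box between 0.005 and 0.045 m) or (x of ball2_center in the frame of bin between -0.155 and 0.11 m and y of ball2_center in the frame of bin between -0.039 and 0.039 m and z of ball2_center in the frame of bin between 0.01 and 0.07 m)) and ((x of ball3_center in the frame of box between -0.055 and 0.055 m and y of ball3_center in the frame of box between -0.055 and 0.055 m and z of ball3_center in the frame of box between 0.005 and 0.045 m) or (x of ball3_center in the frame of bin between -0.155 and 0.11 m and y of ball3_center in the frame of bin between -0.039 and 0.039 m and z of ball3_center in the frame of bin between 0.01 and 0.07 m)) and ((x of ball4_center in the frame of box between -0.055 and 0.055 m and y of ball4_center in the frame of box between -0.055 and 0.055 m and z of ball4_center in the frame of box between 0.005 and 0.045 m) or (x of ball4_center in the frame of bin between -0.155 and 0.11 m and y of ball4_center in the frame of bin between -0.039 and 0.039 m and z of ball4_center in the frame of bin between 0.01 and 0.07 m)) and ((x of ball5_center in the frame of box between -0.055 and 0.055 m and y of ball5_center in the frame of box between -0.055 and 0.055 m and z of ball5_center in the frame of box between 0.005 and 0.045 m) or (x of ball5_center in the frame of bin between -0.155 and 0.11 m and y of ball5_center in the frame of bin between -0.039 and 0.039 m and z of ball5_center in the frame of bin between 0.01 and 0.07 m)) and ((x of ball6_center in the frame of box between -0.055 and 0.055 m and y of ball6_center in the frame of box between -0.055 and 0.055 m and z of ball6_center in the frame of box between 0.005 and 0.045 m) or (x of ball6_center in the frame of bin between -0.155 and 0.11 m and y of ball6_center in the frame of bin between -0.039 and 0.039 m and z of ball6_center in the frame of bin between 0.01 and 0.07 m)) and ((x of ball7_center in the frame of box between -0.055 and 0.055 m and y of ball7_center in the frame of box between -0.055 and 0.055 m and z of ball7_center in the frame of box between 0.005 and 0.045 m) or (x of ball7_center in the frame of bin between -0.155 and 0.11 m and y of ball7_center in the frame of bin between -0.039 and 0.039 m and z of ball7_center in the frame of bin between 0.01 and 0.07 m)) and value of joint lid below 0.05 rad and value of joint each of tab0, tab1, tab2, tab3 above 0.0065 m and x of scoop_grip in the frame of mat between -0.12 and 0.06 m and y of scoop_grip in the frame of mat between -0.08 and 0.08 m and z of scoop_grip in the frame of mat between 0.095 and 0.11 m and angle between scoop_grip's own z axis and vertical below 0.1 rad); the robot touches nothing.
It fails at once if the jar is knocked from its place (more than 30 mm) (distance of jar_mid from where it was at the start of the episode above 0.03 m).
It fails at once if the spray is knocked from its place (more than 30 mm) (distance of spray_mid from where it was at the start of the episode above 0.03 m).
It fails at once if the brush is knocked from its place (more than 30 mm) (distance of brush_mid from where it was at the start of the episode above 0.03 m).
It fails at once if a ball falls off the table (height (world z) of any of ball0_center, ball1_center, ball2_center, ball3_center, ball4_center, ball5_center, ball6_center, ball7_center below -0.05 m).
Of ball0, ball1, ball2, ball3, ball4, ball5, ball6, ball7 only 5 to 8 are there at a start; the rules pass over those that are not, and their reading is None.
At some moment in a run one of scoop may be knocked a few centimetres aside while the robot is not near it.
It also fails if it takes over 208 s, if anything falls off the work surface, if the arm or the gripper's body presses on something with over 40 N, if the wrist force passes 120 N, or if a joint passes its speed limit or range.

## Working session

There is one attempt and no reset: what is moved stays moved. The work goes in short steps, each a Python script; the robot and the scene stay as the last script left them, time stands still between calls to the robot, and variables do not carry over. Pictures are saved under pics/ and viewed, at most 14 in all, crops included, and the job is handed in when it is done.

```bash
mkdir -p pics; ls
python3 - <<'E'
from plant import robot
import cv2
for n in ("top","side"):
    c=robot.get_calibration(n); print(n,c)
    im=robot.grab_frame(n); cv2.imwrite(f"pics/{n}0.png",cv2.resize(im,(800,600),interpolation=cv2.INTER_CUBIC))
    cv2.imwrite(f"pics/raw_{n}0.png",im)
print(robot.observe())
E
```

```text
pics
top {'vertical_fov': 53.392506003608794, 'cx': 289.0669195092271, 'cy': 202.3458895757852, 'rvec': array([ 2.18623281, -2.13624835,  0.12203115]), 'tvec': array([-0.06880353,  0.56073792,  0.98897907])}
side {'vertical_fov': 44.54366160140587, 'cx': 283.5003477646308, 'cy': 200.42839350765303, 'rvec': array([ 2.14882428, -0.09732227,  0.05294867]), 'tvec': array([-0.56182639,  0.07430464,  1.33282999])}
{'time': 0.1, 'q': array([-8.58686121e+01,  5.99559408e+00,  5.53291814e+00,  8.96050055e+01,
        1.10658381e-03,  7.75247328e+01]), 'qvel': array([ 0.00623433, -0.09595312,  0.16281644,  0.02026814,  0.04784896,
        0.02816832]), 'joint_torque': array([ 7.34046567e-03, -5.58202672e+01,  5.04722929e+01,  1.27155671e-02,
       -1.36812769e-04, -4.02734247e-05]), 'tool_pos': array([ 0.17145823, -0.57476422,  0.30320946]), 'tcp_rot': array([-1.79934156e+02, -1.57008770e-02,  1.66066455e+01]), 'ft_force': array([-0.40462489, -0.92319447,  0.23341336]), 'torque': array([-0.01214516, -0.06606965, -0.03865143]), 'gripper_force': 0.0, 'gripper_width': 0.08532342055673214}
```

View pics/top0.png

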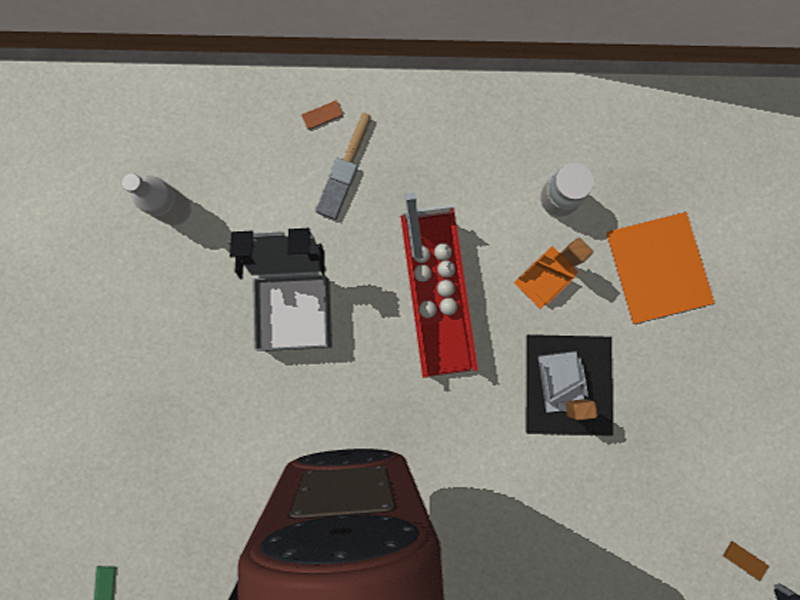

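View pics/side0.png

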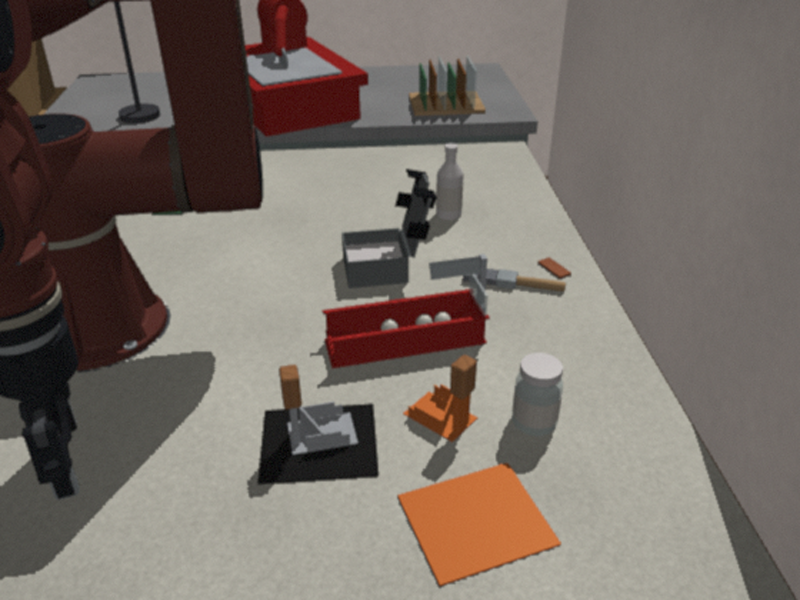

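Top view: grey scoop with a wooden handle (580,409) on the black mat (570,385); orange look-alike scoop (550,275) and orange mat (660,267) are to be avoided. The bin runs from (448,375) near to (430,212) far and holds 7 balls. The box is at (292,313) with its lid open towards +x. I'll check in close crops.

```bash
cat > h.py <<'E'
import numpy as np, cv2
from plant import robot
from scipy.spatial.transform import Rotation as Rn
def K(c): f=210/np.tan(np.radians(c["vertical_fov"]/2)); return np.array([[f,0,c["cx"]],[0,f,c["cy"]],[0,0,1]])
def px2w(c,uv,z):
    R=cv2.Rodrigues(np.array(c["rvec"]))[0]; o=-R.T@c["tvec"]
    d=R.T@np.linalg.inv(K(c))@np.array([uv[0],uv[1],1.]); return o+d*(z-o[2])/d[2]
def proj(c,p): return cv2.projectPoints(np.atleast_2d(np.array(p,float)),np.array(c["rvec"]),np.array(c["tvec"]),K(c),None)[0][:,0]
def crop(im,x0,y0,x1,y1,s,fn): cv2.imwrite(fn,cv2.resize(im[y0:y1,x0:x1],None,fx=s,fy=s,interpolation=cv2.INTER_CUBIC))
E
python3 - <<'E'
from h import *
im=cv2.imread("pics/raw_top0.png")
crop(im,270,130,440,310,3.3,"pics/a.png"); crop(im,155,150,245,255,5.5,"pics/b.png")
E
```

```text
(no output)
```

View pics/a.png

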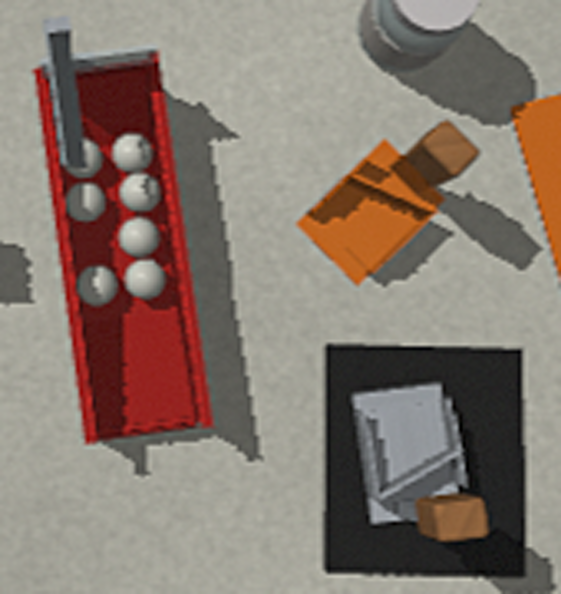

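View pics/b.png

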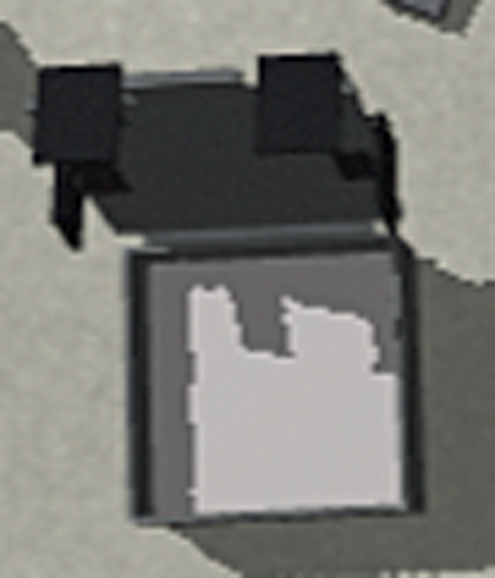

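Crop a confirms the grey scoop with its wooden handle on the black mat, plus the 7 balls and the blade at (62,90) over the bin's far +y side. Crop b shows the box open with the lid leaning back. Next I fit poses by least squares.

```bash
cat > fit.py <<'E'
from h import *
from scipy.optimize import least_squares
c=robot.get_calibration("top")
R=cv2.Rodrigues(c["rvec"])[0]; print("cam",-R.T@c["tvec"])
A=lambda p:(270+p[0]/3.3-.35,130+p[1]/3.3-.35); B=lambda p:(155+p[0]/5.5-.4,150+p[1]/5.5-.4)
def fit(name,obj,px,x0):
    obj=np.array(obj,float)/1000
    def w(p): s,k=np.sin(p[2]),np.cos(p[2]); return np.c_[p[0]+k*obj[:,0]-s*obj[:,1],p[1]+s*obj[:,0]+k*obj[:,1],obj[:,2]]
    r=least_squares(lambda p:(proj(c,w(p))-px).ravel(),x0)
    print(name,r.x[:2].round(4),np.degrees(r.x[2]).round(2),"res",r.fun.round(1)); return r.x
fit("bin",[(-156,41,62),(-156,-41,62),(110,41,62),(128,20,110),(28,20,110)],[A((87,440)),A((211,427)),A((38,68)),A((57,40)) ,A((72,166))],(.55,0,0))
fit("mat",[(85,75,4),(85,-75,4),(-85,-75,4),(-85,75,4)],[A(p) for p in((327,346),(522,350),(526,577),(326,572))],(.5,-.3,0))
fit("box",[(-60,60,60),(-60,-60,60),(60,60,60),(60,-60,60)],[B(p) for p in((131,522),(424,511),(127,250),(405,240))],(.5,.2,0))
fit("scoop",[(87,33,5),(87,-33,5),(-9,33,5),(13,17,132),(13,-17,132),(-13,17,132),(-13,-17,132)],[A(p) for p in((352,395),(441,384),(372,524),(416,498),(486,493),(422,541),(488,538))],(.45,-.3,0))
print("handle-only xy (z132):",px2w(c,A((453,518)),.132))
for p in((83,157),(131,152),(85,202),(139,190),(139,237),(144,279),(98,285)): print(px2w(c,A(p),.021).round(3))
print("jar",px2w(c,(574*.7,180*.7),.11),"brush",px2w(c,(340*.7,190*.7),.02), "spray",px2w(c,(132*.7,182*.7),.17),"lidtop",px2w(c,B((180,75)),.18))
E
python3 fit.py
```

```text
cam [ 0.44529002 -0.05915946  1.04664105]
bin [ 0.5771 -0.0904] 10.04 res [ 0.8  0.2 -2.1 -1.3 -1.4  2.5  0.3 -2.8  2.4  1.5]
mat [ 0.406  -0.3295] 0.01 res [-0.6 -0.6  0.6 -0.5  0.4  0.5 -0.4  0.5]
box [0.5155 0.1445] 4.27 res [ 0.8  0.9 -1.5  0.2  0.5 -0.2  0.2 -0.9]
scoop [ 0.3731 -0.3157] 5.85 res [-0.2 -1.3 -0.7 -0.1 -2.3 -1.1  3.4  1.  -2.1  1.2  2.9  0.2 -1.4 -0.2]
handle-only xy (z132): [ 0.37384388 -0.31419789  0.132     ]
[ 0.627 -0.069  0.021]
[ 0.631 -0.105  0.021]
[ 0.592 -0.071  0.021]
[ 0.603 -0.111  0.021]
[ 0.567 -0.112  0.021]
[ 0.535 -0.116  0.021]
[ 0.53  -0.082  0.021]
jar [ 0.73638212 -0.31185596  0.11      ] brush [0.73669086 0.07711685 0.02      ] spray [0.69928937 0.37187044 0.17      ] lidtop [0.62331514 0.1604501  0.18      ]
```

```bash
cat >> h.py <<'E'
T0=np.array([[0,1,0],[1,0,0],[0,0,-1.]]); TR=np.array([0,0,-.054])  # grip point -> TCP, in tool
def tool(grip,yaw,pitch=0,roll=0):
    """TCP pos/rpy for scoop grip at 'grip' with scoop yaw, pitch(+ = nose down), deg"""
    R=Rn.from_euler("xyz",[roll,pitch,yaw],degrees=True).as_matrix()@T0
    return np.array(grip)+R@TR, Rn.from_matrix(R).as_euler("xyz",degrees=True)
def bins(p,B):  # bin-frame mm -> world
    a=np.radians(B[2]); k,s=np.cos(a),np.sin(a); p=np.array(p,float)/1000
    return np.array([B[0]+k*p[0]-s*p[1],B[1]+s*p[0]+k*p[1],p[2]])
E
python3 - <<'E'
from h import *
B=(.577,-.090,8.5)
for n,a in dict(scoop=([.373,-.316,.104],6,0),entry=(bins((-150,0,125),B),8.5,12),end=(bins((-15,0,115),B),8.5,-10),strike=(bins((0,120,176),B),8.5,-6),pour=([.49,.145,.19],4,45),pour2=([.49,.145,.25],4,45)).items():
    print(n,robot.ik(*tool(*a)))
def shot(pos,name):
    robot.move_pose(pos,tool([0,0,0],6)[1]); robot.pause(.2)
    c=robot.get_calibration("wrist"); im=robot.grab_frame("wrist"); np.save(f"pics/{name}.npy",np.r_[c["rvec"],c["tvec"],c["vertical_fov"],c["cx"],c["cy"]])
    cv2.imwrite(f"pics/{name}.png",im); R=cv2.Rodrigues(c["rvec"])[0]; print(name,"cam",(-R.T@c["tvec"]).round(3),"dir",R[2].round(2),R[0].round(2))
shot([.50,-.10,.40],"wbin")
shot([.40,-.30,.40],"wscoop")
print(robot.observe()["time"])
E
```

```text
scoop [-55.64402607 -12.36500955 -27.32848508  75.03652446   0.
  28.35597393]
entry [-27.06793512  -6.87147769 -21.06069223  85.6201948   -6.94609852
  55.02885587]
end [-25.32582528  -9.82944392 -24.54633262  66.94964765   5.54714405
  56.57860768]
strike [-11.51928031  -8.65431099 -16.74114948  76.27328504   2.05070374
  70.08174193]
pour None
pour2 None
wbin cam [ 0.492 -0.025  0.47 ] dir [ 0.03 -0.29 -0.96] [0.99 0.1  0.  ]
wscoop cam [ 0.393 -0.224  0.471] dir [ 0.03 -0.29 -0.96] [0.99 0.11 0.  ]
3.5917
```

View pics/wbin.png

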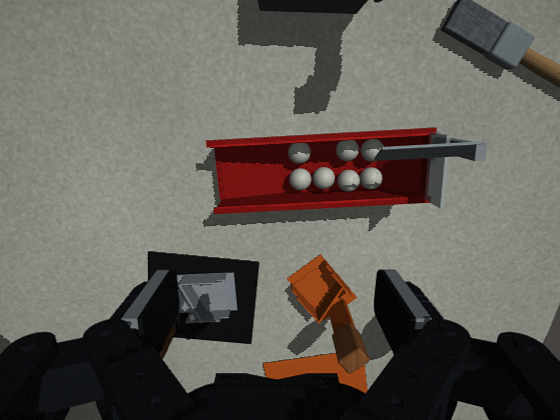

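View pics/wscoop.png

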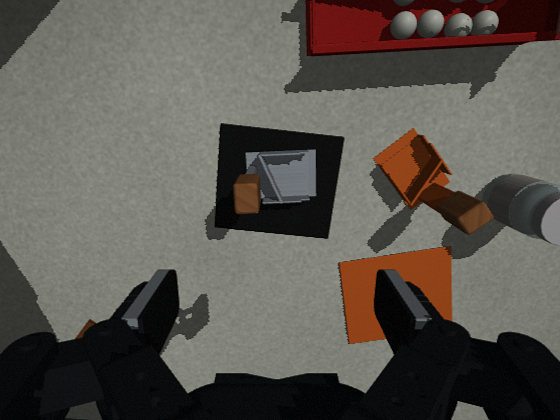

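wbin shows the bin spanning (207,142)–(440,205), 7 balls, and the blade with its free end near (380,152). wscoop shows the scoop handle at (246,195) with the nose to the right. I'll enlarge both in one picture.

Run:
```python
import cv2,numpy as np
a=cv2.imread("pics/wbin.png")[120:220,195:495]; b=cv2.imread("pics/wscoop.png")[115:240,210:350]
o=np.zeros((598,800,3),np.uint8); r=lambda i,s:cv2.resize(i,None,fx=s,fy=s,interpolation=cv2.INTER_CUBIC)
o[:260,:780]=r(a,2.6); o[265:590,:364]=r(b,2.6)
c=cv2.imread("pics/wbin.png")[125:165,355:495]; o[300:412,390:782]=r(c,2.8); cv2.imwrite("pics/comb.png",o)
```

```text
(no output)
```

View pics/comb.png

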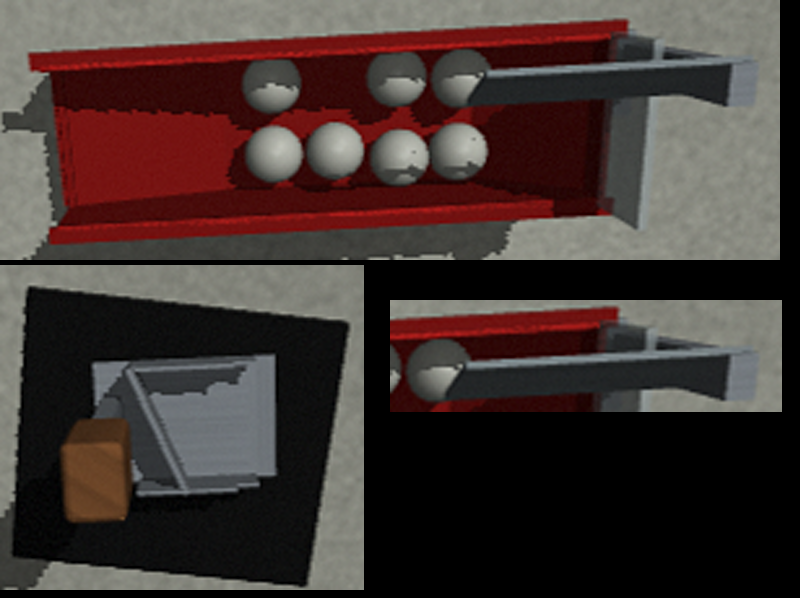

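Run:
```python
from h import *
for yaw in range(-180,180,15):
  r=[]
  for p in (30,35,40,45,50):
    for z in (.2,.23,.26):
        v=np.array([np.cos(np.radians(yaw)),np.sin(np.radians(yaw)),0])
        R=Rn.from_euler("xyz",[0,p,yaw],degrees=True)
        nose=R.apply([.087,0,-.1]); g=np.array([.5155,.1445,0])-v*.03-nose*[1,1,0]; g[2]=z-0.00
        q=robot.ik(*tool(g,yaw,p)); r.append(0 if q is None else 1)
  print(yaw,r)
```

```text
-180 [1, 1, 1, 1, 1, 1, 0, 0, 0, 0, 0, 0, 0, 0, 0]
-165 [1, 1, 1, 1, 1, 1, 0, 0, 0, 0, 0, 0, 0, 0, 0]
-150 [1, 1, 1, 1, 1, 1, 0, 0, 0, 0, 0, 0, 0, 0, 0]
-135 [1, 1, 1, 1, 1, 1, 1, 1, 1, 1, 1, 1, 0, 0, 0]
-120 [1, 1, 1, 1, 1, 1, 1, 1, 1, 1, 1, 1, 1, 1, 1]
-105 [1, 1, 1, 1, 1, 1, 1, 1, 1, 1, 1, 1, 1, 1, 1]
-90 [1, 1, 1, 1, 1, 1, 1, 1, 1, 1, 1, 1, 1, 1, 1]
-75 [1, 1, 1, 1, 1, 1, 1, 1, 1, 1, 1, 1, 1, 1, 1]
-60 [1, 1, 1, 1, 1, 1, 1, 1, 1, 1, 1, 1, 1, 1, 1]
-45 [1, 1, 1, 1, 1, 1, 1, 1, 1, 1, 1, 0, 0, 0, 0]
-30 [1, 1, 1, 1, 1, 1, 1, 1, 0, 0, 0, 0, 0, 0, 0]
-15 [1, 1, 1, 1, 1, 1, 1, 0, 0, 0, 0, 0, 0, 0, 0]
0 [1, 1, 1, 1, 1, 0, 0, 0, 0, 0, 0, 0, 0, 0, 0]
15 [1, 1, 1, 1, 1, 0, 0, 0, 0, 0, 0, 0, 0, 0, 0]
30 [1, 1, 1, 1, 1, 1, 1, 0, 0, 0, 0, 0, 0, 0, 0]
45 [1, 1, 1, 1, 1, 1, 1, 1, 0, 0, 0, 0, 0, 0, 0]
60 [1, 1, 1, 1, 1, 1, 1, 1, 1, 1, 1, 1, 1, 0, 0]
75 [1, 1, 1, 1, 1, 1, 1, 1, 1, 1, 1, 1, 1, 1, 1]
90 [1, 1, 1, 1, 1, 1, 1, 1, 1, 1, 1, 1, 1, 1, 1]
105 [1, 1, 1, 1, 1, 1, 1, 1, 1, 1, 1, 1, 1, 1, 1]
120 [1, 1, 1, 1, 1, 1, 1, 1, 1, 1, 1, 1, 1, 1, 1]
135 [1, 1, 1, 1, 1, 1, 1, 1, 1, 1, 1, 1, 1, 1, 1]
150 [1, 1, 1, 1, 1, 1, 1, 1, 1, 1, 1, 1, 1, 1, 1]
165 [1, 1, 1, 1, 1, 1, 1, 1, 1, 0, 0, 0, 0, 0, 0]
```

```bash
cat > fit2.py <<'E'
from h import *
from scipy.optimize import least_squares
def cal(n): a=np.load(f"pics/{n}.npy"); return dict(rvec=a[:3],tvec=a[3:6],vertical_fov=a[6],cx=a[7],cy=a[8])
T=robot.get_calibration("top"); WB=cal("wbin"); WS=cal("wscoop")
A=lambda p:(270+p[0]/3.3-.35,130+p[1]/3.3-.35); B=lambda p:(195+p[0]/2.6-.3,120+p[1]/2.6-.3); S=lambda p:(210+p[0]/2.6-.3,115+(p[1]-265)/2.6-.3)
def fit(name,obs,x0):
    def res(p):
        s,k=np.sin(p[2]),np.cos(p[2]); o=[]
        for c,P,px in obs:
            P=np.array(P)/1000.; w=[p[0]+k*P[0]-s*P[1],p[1]+s*P[0]+k*P[1],P[2]]; o+=list(proj(c,w)[0]-px)
        return np.array(o)
    r=least_squares(res,x0,loss="soft_l1"); print(name,r.x[:2].round(4),np.degrees(r.x[2]).round(2)); print(res(r.x).reshape(-1,2).round(1).tolist()); return r.x
ob=[(WB,(-156,41,62),B((30,53))),(WB,(-156,-41,62),B((50,243))),(WB,(110,41,62),B((628,20))),(WB,(110,-41,62),B((613,213))),(WB,(28,20,110),B((468,105))),(WB,(28,33,132.5),B((488,70)))]
fit("bin wrist",ob,(.55,-.09,.14))
fit("bin both",ob+[(T,(-156,41,62),A((87,440))),(T,(-156,-41,62),A((211,427))),(T,(110,41,62),A((38,68))),(T,(28,20,110),A((84,166)))],(.55,-.09,.14))
fit("mat",[(WS,(85,75,4),S((348,322))),(WS,(85,-75,4),S((306,585))),(WS,(-85,-75,4),S((13,555))),(WS,(-85,75,4),S((28,288)))],(.4,-.33,0))
fit("scoop",[(WS,(87,33,5),S((275,355))),(WS,(87,-33,5),S((276,475))),(WS,(-9,33,5),S((93,362))),(WS,(-13,17,132),S((62,447))),(WS,(13,17,132),S((131,443))),(WS,(13,-17,132),S((128,518))),(WS,(-13,-17,132),S((70,521)))],(.37,-.31,.1))
print("handle top centre",px2w(WS,S((98,482)),.132))
E
python3 fit2.py
```

```text
bin wrist [ 0.5784 -0.0891] 8.62
[[3.9, 1.1], [2.9, -6.3], [-2.5, 3.2], [-2.6, -4.2], [0.4, -2.8], [-0.4, 0.8]]
bin both [ 0.5789 -0.0912] 8.92
[[4.1, 3.6], [3.4, -4.1], [-2.7, 4.5], [-2.5, -3.0], [0.3, -1.0], [-0.5, 2.8], [-0.2, -0.7], [-3.0, -1.5], [-0.2, 1.4], [-0.7, 0.6]]
mat [ 0.4051 -0.3265] 0.07
[[1.0, -0.3], [0.6, 0.7], [-0.8, 0.9], [-0.8, -0.8]]
scoop [ 0.3726 -0.3178] 8.39
[[0.7, -0.2], [0.5, 0.2], [0.9, -0.1], [-0.4, -1.4], [-1.7, -0.8], [1.2, 1.8], [-1.0, 1.6]]
handle top centre [ 0.37310824 -0.31701225  0.132     ]
```

Run:
```python
import cv2
im=cv2.imread("pics/wbin.png")
for u in (220,250,280,330,350,370,400): print(u,"top",im[128:152,u,2].tolist(),"bot(196..216)",im[192:218,u,2].tolist())
t=cv2.imread("pics/raw_top0.png")
for v in (160,190,230,255): print(v,[tuple(x[[1,2]]) for x in t[v,282:340]])
```

```text
220 top [142, 143, 138, 134, 132, 134, 136, 134, 135, 139, 140, 114, 112, 117, 114, 113, 111, 167, 153, 59, 49, 51, 53, 53] bot(196..216) [95, 114, 122, 117, 108, 102, 113, 73, 64, 66, 69, 71, 71, 72, 62, 141, 134, 113, 113, 113, 115, 105, 66, 66, 66, 65]
250 top [140, 141, 142, 145, 138, 138, 142, 142, 143, 135, 107, 113, 115, 111, 113, 138, 157, 70, 50, 50, 53, 52, 51, 51] bot(196..216) [120, 121, 119, 122, 81, 72, 71, 71, 71, 73, 71, 73, 71, 119, 158, 116, 114, 112, 115, 116, 75, 63, 63, 65, 64, 65]
280 top [144, 142, 141, 140, 141, 142, 141, 147, 109, 115, 116, 114, 112, 140, 147, 120, 58, 50, 51, 51, 52, 51, 51, 52] bot(196..216) [122, 76, 71, 71, 74, 71, 72, 73, 71, 72, 72, 71, 153, 157, 116, 115, 115, 116, 94, 66, 59, 61, 65, 67, 65, 66]
330 top [131, 134, 134, 139, 145, 112, 115, 114, 113, 112, 124, 159, 139, 55, 49, 53, 55, 53, 52, 52, 52, 51, 52, 53] bot(196..216) [33, 69, 74, 73, 73, 71, 73, 72, 57, 139, 179, 121, 113, 113, 115, 113, 71, 64, 64, 65, 62, 61, 59, 63, 70, 69]
350 top [137, 133, 138, 140, 110, 113, 116, 115, 112, 138, 163, 120, 70, 67, 72, 74, 73, 72, 76, 77, 
[... 7125 characters left out ...]
nt8(36), np.uint8(150)), (np.uint8(35), np.uint8(151)), (np.uint8(39), np.uint8(152)), (np.uint8(36), np.uint8(150)), (np.uint8(37), np.uint8(150)), (np.uint8(35), np.uint8(149)), (np.uint8(31), np.uint8(149)), (np.uint8(34), np.uint8(149)), (np.uint8(34), np.uint8(147)), (np.uint8(35), np.uint8(147)), (np.uint8(36), np.uint8(153)), (np.uint8(30), np.uint8(137)), (np.uint8(20), np.uint8(92)), (np.uint8(31), np.uint8(130)), (np.uint8(37), np.uint8(164)), (np.uint8(30), np.uint8(147)), (np.uint8(48), np.uint8(140)), (np.uint8(77), np.uint8(106)), (np.uint8(95), np.uint8(85)), (np.uint8(93), np.uint8(92)), (np.uint8(92), np.uint8(91)), (np.uint8(93), np.uint8(94)), (np.uint8(92), np.uint8(93))]
```

```bash
cat > fit3.py <<'E'
from fit2 import *
print('----')
vl={37:[(250,144.5),(280,143.4),(330,140.5),(350,139.5),(370,138.2)],-37:[(250,204.8),(280,203.6),(330,200.7),(350,199.6),(370,198.7)]}
tl={37:[(294.6,230),(298.6,255)],-37:[(315.6,160),(319.6,190),(325.5,230),(329.6,255)]}
pts=[(WB,(28,20,110),B((468,105))),(WB,(28,33,132.5),B((488,70))),(T,(-156,41,62),A((87,440))),(T,(-156,-41,62),A((211,427))),(T,(28,20,110),A((84,166))),(WB,(110,41,62),B((628,25)))]
def res(p):
    s,k=np.sin(p[2]),np.cos(p[2]); W=lambda P:np.array([p[0]+(k*P[0]-s*P[1])/1000,p[1]+(s*P[0]+k*P[1])/1000,P[2]/1000]); o=[]
    for c,d in((WB,vl),(T,tl)):
        for y,l in d.items():
            a,b=proj(c,[W((-100,y,62)),W((90,y,62))]); n=np.array([-(b-a)[1],(b-a)[0]]); n/=np.linalg.norm(n)
            o+=[n@(np.array(q)-a) for q in l]
    for c,P,px in pts: o+=list(.5*(proj(c,W(P))[0]-px))
    return np.array(o)
r=least_squares(res,(.578,-.09,.15),loss="soft_l1"); print(r.x[:2].round(4),np.degrees(r.x[2])); print(res(r.x)[:10].round(1),res(r.x)[10:16].round(1),(2*res(r.x)[16:]).round(1))
E
python3 fit3.py | sed -n '/----/,$p'
```

```text
----
[ 0.5795 -0.0911] 9.39629786094276
[-1.3 -0.5 -0.4 -0.1 -0.2 -0.4  0.2  0.2  0.2  0.5] [1.1 1.5 1.  0.4 0.3 0.6] [ 0.8 -1.2 -0.2  2.5  0.3 -0.9 -2.5 -2.  -0.8  0.4 -2.4  1.8]
```

Run:
```python
from h import *
g=np.array([.3730,-.3172,.104])
p,o=tool(g,7.5); robot.move_pose(p+[0,0,.09],o); robot.line_to(p,vel=.12,guard=12)
robot.set_gripper(0.0); s=robot.observe(); print(s["gripper_width"],s["gripper_force"],s["tool_pos"]-p,s["ft_force"])
robot.line_to(p+[0,0,.12],vel=.15); robot.pause(.2)
s=robot.observe(); print(s["ft_force"],s["torque"],s["time"])
c=robot.get_calibration("wrist"); im=robot.grab_frame("wrist")
np.save("pics/wheld.npy",np.r_[c["rvec"],c["tvec"],c["vertical_fov"],c["cx"],c["cy"]]); cv2.imwrite("pics/wheld.png",im)
print(s["tool_pos"],s["tcp_rot"])
cv2.imwrite("pics/wheld2.png",cv2.resize(im,(800,600),interpolation=cv2.INTER_CUBIC))
```

```text
0.025181398594319792 59.24417853355408 [ 0.00011659 -0.00021803  0.00037533] [ 0.17794999 -0.16825488  2.33940777]
[ 0.25087033  0.40637709 -2.01351838] [-0.05164157  0.02880116  0.00384093] 6.8833
[ 0.37278171 -0.31690075  0.27706031] [-1.79959364e+02 -7.79162136e-02  9.75000450e+01]
```

View pics/wheld2.png

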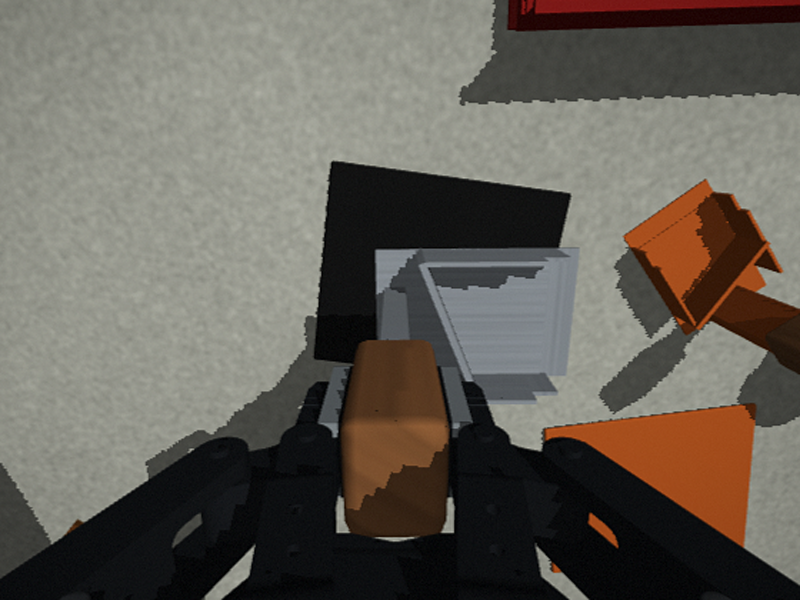

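Held cleanly: tray nose corners at (578,248) and (567,375), back-left corner at (376,250). Next I measure the in-hand offset.

Run:
```python
from h import *
from scipy.optimize import least_squares
a=np.load("pics/wheld.npy"); c=dict(rvec=a[:3],tvec=a[3:6],vertical_fov=a[6],cx=a[7],cy=a[8])
tp=np.array([.37278,-.31690,.27706]); Rt=Rn.from_euler("xyz",[-179.959,-.078,97.5],degrees=True).as_matrix()
S=Rt@T0.T; g=tp-Rt@TR
P=np.array([(87,33,-100),(87,-33,-100),(-9,33,-98)])/1000; px=np.array([(578,248),(567,376),(376,250)])*.7-.2
f=lambda v:(proj(c,(g+(S@(Rn.from_euler("xyz",[0,v[2],v[3]]).as_matrix()@P.T+np.array([[0],[v[0]],[v[1]]]))).T)-px).ravel()
r=least_squares(lambda v:np.r_[f(v),v/[.005,.003,.05,.05]*.3],[0,0,0,0]); print("dy,dz",r.x[:2].round(4),"pitch,yaw",np.degrees(r.x[2:]).round(2),r.fun.round(1))
```

```text
File "<stdin>", line 7
    f=lambda v:(proj(c,(g+(S@(Rn.from_euler("xyz",[0,v[2],v[3]]).as_matrix()@P.T+np.array([[0],[v[0]],[v[1]]]))).T)-px).ravel()
               ^
SyntaxError: '(' was never closed
```

Run:
```python
from h import *
from scipy.optimize import least_squares
a=np.load("pics/wheld.npy"); c=dict(rvec=a[:3],tvec=a[3:6],vertical_fov=a[6],cx=a[7],cy=a[8])
tp=np.array([.37278,-.31690,.27706]); Rt=Rn.from_euler("xyz",[-179.959,-.078,97.5],degrees=True).as_matrix()
S=Rt@T0.T; g=tp-Rt@TR
P=np.array([(87,33,-100),(87,-33,-100),(-9,33,-98)])/1000; px=np.array([(578,248),(567,376),(376,250)])*.7-.2
def f(v):
    Q=Rn.from_euler("xyz",[0,v[2],v[3]]).apply(P)+[0,v[0],v[1]]
    return (proj(c,g+Q@S.T)-px).ravel()
r=least_squares(lambda v:np.r_[f(v),v/[.005,.003,.05,.05]*.3],[0,0,0,0]); print("dy,dz",r.x[:2].round(4),"pitch,yaw",np.degrees(r.x[2:]).round(2),r.fun.round(1))
```

```text
dy,dz [-0.001  -0.0002] pitch,yaw [-0.5   0.62] [ 0.9  0.  -0.7 -0.5 -0.2  0.4 -0.1 -0.  -0.1  0.1]
```

```bash
cat >> h.py <<'E'
BIN=(.5795,-.0911,9.4)
def nose(nx,nz,p,y=1.0):  # pose of TCP for nose edge (bin mm), pitch + nose down
    o=Rn.from_euler("y",p,degrees=True).apply([87,0,-100]); return tool(bins((nx-o[0],y-o[1],nz-o[2]),BIN),BIN[2],p)
def go(wps,vel=.06,guard=15):
    for w in wps:
        p,o=nose(*w); hit=robot.line_to(p,vel=vel,rotation=o,guard=guard)
        if hit: print("HIT at",w,robot.observe()["ft_force"].round(1),(robot.observe()["tool_pos"]-p).round(4)); return w
def snap(n,fn,box=None):
    im=robot.grab_frame(n); x0,y0,x1,y1=box or (0,0,560,420); s=min(800/(x1-x0),600/(y1-y0)); crop(im,x0,y0,x1,y1,s,fn)
E
python3 - <<'E'
from h import *
robot.move_pose(*nose(-82,110,15)); 
print(go([(-82,70,15),(-80,9,15)],.12,10))
print(robot.observe()["ft_force"],robot.observe()["time"])
print(go([(-50,7,12),(-30,6.8,9),(0,6.8,5),(30,6.8,2),(52,6.8,0)],.06,14))
s=robot.observe(); print(s["ft_force"],s["time"])
snap("wrist","pics/w1.png")
E
```

```text
HIT at (-80, 9, 15) [ 0.4 -0.4  4.9] [-0.0004  0.0002 -0.0015]
(-80, 9, 15)
[ 0.42681615 -0.38902721  4.85043555] 8.8417
None
[-1.17838043  1.26633234 -3.00672094] 11.125
```

View pics/w1.png

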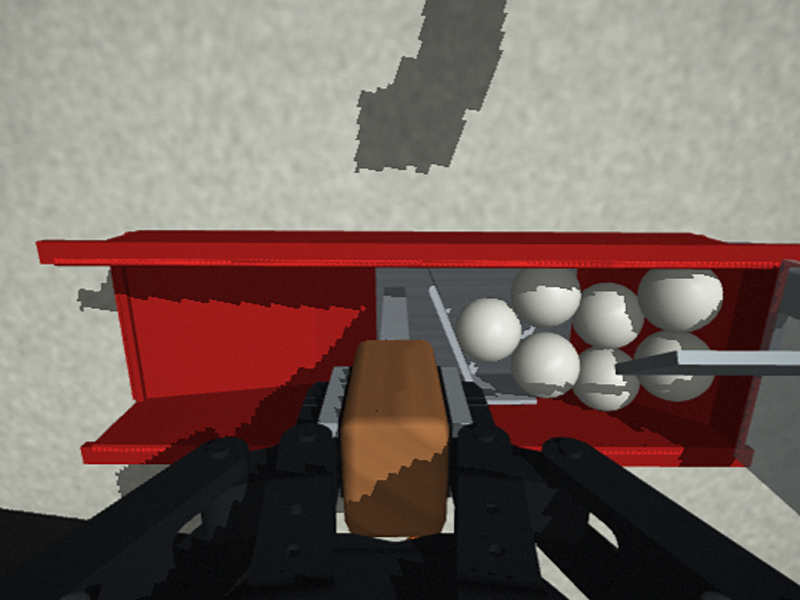

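Three balls are already in the tray and four lie ahead of the nose on the ramp. Continuing up the ramp.

Run:
```python
from h import *
print(go([(60,6.8,0),(74,19.5,-6),(84,28,-11)],.05,16))
robot.pause(.4)
s=robot.observe(); print(s["ft_force"],s["torque"],s["gripper_width"],s["time"])
snap("wrist","pics/w2.png",(200,140,560,340))
```

```text
HIT at (60, 6.8, 0) [-4.5 -0.4  6.8] [-0.0015  0.     -0.0001]
(60, 6.8, 0)
[-4.30254223 -0.25353347  5.21731062] [-0.20183634  0.53265048 -0.01007739] 0.025532730530093264 11.8083
```

View pics/w2.png

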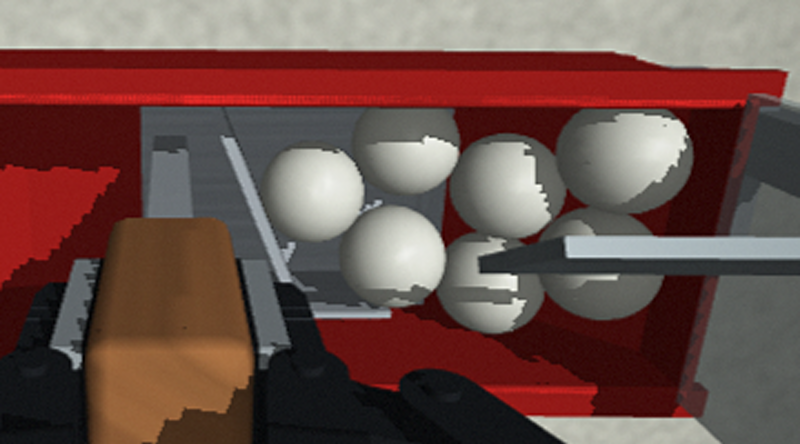

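Three in the tray, four ahead on the ramp; the nose touched the ramp foot. I rise slightly and follow the ramp.

Run:
```python
from h import *
print(go([(60,9,-1),(72,18.3,-6),(84,28.5,-11)],.05,16))
robot.pause(.4)
s=robot.observe(); print(s["ft_force"],s["torque"],s["gripper_width"],s["time"])
snap("wrist","pics/w3.png",(200,140,560,340))
```

```text
None
[-7.71334481 -1.73879531  0.70428665] [-0.47271948  2.0313256  -0.16334378] 0.02538016500129136 13.0083
```

View pics/w3.png

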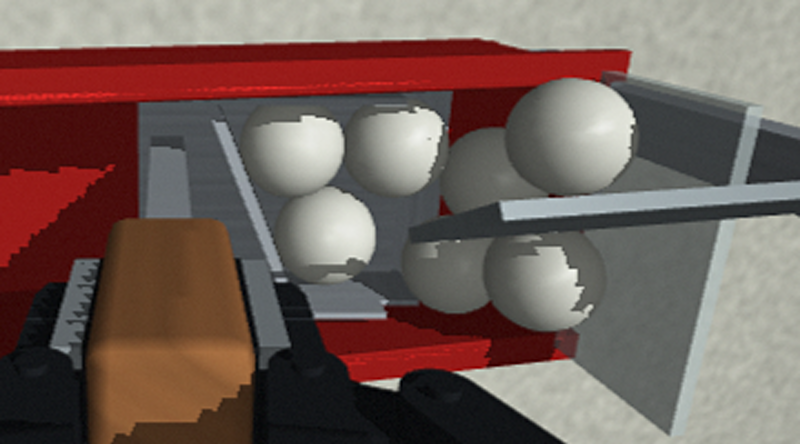

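Three are seated and the front −y place is still empty, with four balls stacked ahead of the nose. Pushing a bit further up the ramp.

Run:
```python
from h import *
print(go([(91,35.5,-14)],.04,16)); s=robot.observe(); print(s["ft_force"])
print(go([(91,42,-18)],.04,20))
robot.pause(.4)
s=robot.observe(); print(s["ft_force"],s["torque"],s["gripper_width"],s["time"])
snap("wrist","pics/w4.png",(200,140,560,340))
```

```text
None
[-5.1057459  -0.22121079 -4.55446937]
None
[-2.03452232  0.22569498 -4.50775603] [-0.06572231  1.58409332  0.1793591 ] 0.025273423943492086 14.0833
```

View pics/w4.png

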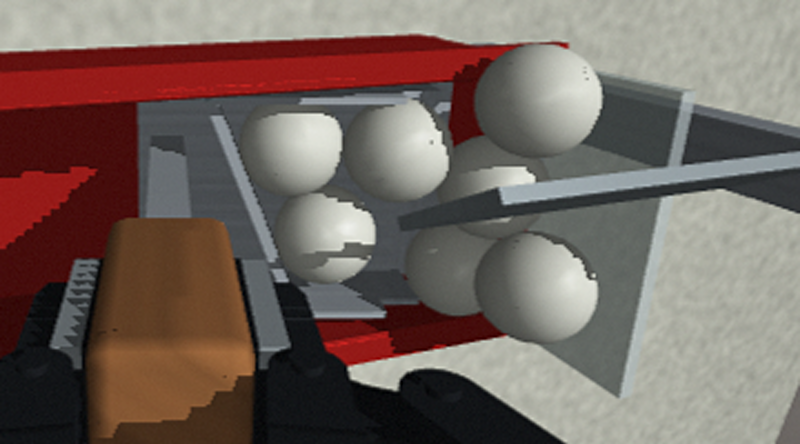

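The ball at (455,270) sits on the nose edge, so I tip further, back out and count by weight and by pixel checks at the projected slots.

```bash
cat >> h.py <<'E'
def slots(verbose=True):
    """mean brightness/redness of a 7px patch at each slot in the wrist view, + heap estimate"""
    robot.pause(.3); s=robot.observe(); c=robot.get_calibration("wrist"); im=robot.grab_frame("wrist").astype(float)
    Rt=Rn.from_euler("xyz",s["tcp_rot"],degrees=True).as_matrix(); S=Rt@T0.T; g=s["tool_pos"]-Rt@TR+S@[0,-.001,0]
    P=np.array([(-16,15,15),(14,15,15),(-3,-15,15),(27,-15,15)])/1000+[.0515,0,-.0975]
    out=[]
    for u,v in proj(c,g+P@S.T):
        p=im[int(v)-4:int(v)+5,int(u)-4:int(u)+5].reshape(-1,3); out.append((int(u),int(v),p.mean(0).round().astype(int).tolist(),p.std().round()))
    print(out,"F",s["ft_force"].round(2),"t",round(s["time"],1)); cv2.imwrite(f"pics/s{int(s['time']*10)}.png",im)
E
python3 - <<'E'
from h import *
slots()
print(go([(91,47,-22)],.04,20)); slots()
print(go([(80,42,-20),(50,34,-16),(15,30,-12)],.05,16)); slots()
E
```

```text
[(330, 207, [177, 186, 184], np.float64(14.0)), (377, 207, [162, 171, 169], np.float64(15.0)), (347, 250, [163, 171, 169], np.float64(38.0)), (392, 250, [79, 84, 82], np.float64(8.0))] F [-2.34  1.26 -5.23] t 14.4
None
[(330, 207, [171, 180, 178], np.float64(15.0)), (377, 207, [156, 164, 162], np.float64(16.0)), (347, 250, [142, 150, 148], np.float64(43.0)), (392, 250, [80, 85, 84], np.float64(8.0))] F [-1.85  0.62 -4.79] t 15.2
None
[(330, 207, [176, 185, 183], np.float64(14.0)), (377, 207, [166, 175, 173], np.float64(14.0)), (347, 250, [179, 188, 186], np.float64(13.0)), (392, 250, [163, 172, 170], np.float64(26.0))] F [ 0.67  0.93 -3.11] t 17.1[ WARN:0@1.558] global loadsave.cpp:1063 imwrite_ Unsupported depth image for selected encoder is fallbacked to CV_8U.
```

```bash
cat >> h.py <<'E'
def circ():
    im=robot.grab_frame("wrist"); hsv=cv2.cvtColor(im,cv2.COLOR_BGR2HSV); g=cv2.GaussianBlur(cv2.cvtColor(im,cv2.COLOR_BGR2GRAY),(3,3),0)
    k=cv2.HoughCircles(g,cv2.HOUGH_GRADIENT,1,18,param1=120,param2=14,minRadius=17,maxRadius=34)
    r=[tuple(map(int,x)) for x in (k[0] if k is not None else []) if hsv[int(x[1])-3:int(x[1])+4,int(x[0])-3:int(x[0])+4,1].mean()<40 and 180<x[1]<290]
    print("circles",sorted(r)); return im
E
python3 - <<'E'
from h import *
print([robot.observe()["ft_force"].round(2).tolist() for _ in range(3) if robot.pause(.1) is None])
im=circ(); crop(im,200,140,560,340,2.2,"pics/w5.png")
E
```

```text
[]
circles [(327, 204, 26), (345, 246, 22), (375, 206, 26), (393, 248, 21), (409, 211, 19), (426, 242, 19), (443, 186, 18)]
```

View pics/w5.png

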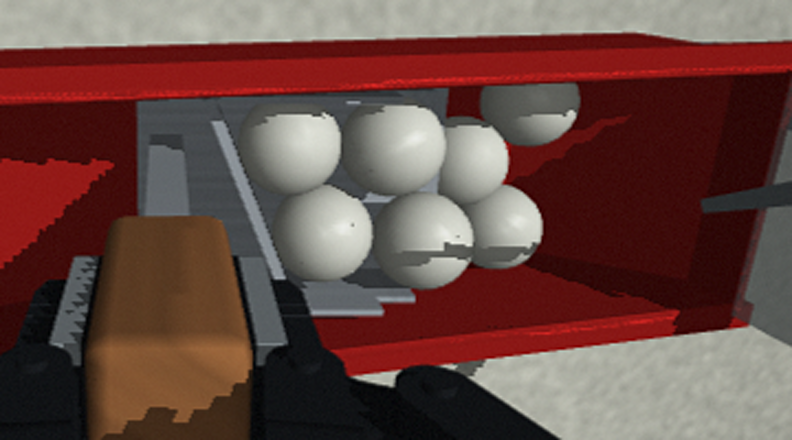

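Exactly four balls are seated at crop (290,145), (393,150), (322,232) and (424,240); nothing is heaped and three remain in the bin. Lifting and striking.

```bash
cat >> h.py <<'E'
def gg(x,y,z,p): return tool(bins((x,y+1,z),BIN),BIN[2],p)
def gp(wps,vel,guard=None):
    for w in wps:
        p,o=gg(*w)
        if robot.line_to(p,vel=vel,rotation=o,guard=guard): print("HIT",w,robot.observe()["ft_force"].round(1),(robot.observe()["tool_pos"]-p).round(4)); return True
E
python3 - <<'E'
from h import *
gp([(-95,0,150,-12),(-95,0,175,-10),(-90,-25,175,-10)],.08); slots()
gp([(-40,-25,170,-8),(-2,-25,166,-5.5)],.07,10); slots()
h=gp([(-2,20,166,-5.2)],.06,8)
if not h: robot.pause(.1); h=gp([(-2,90,166,-5.2)],.06,8)
slots(); circ(); robot.pause(.2)
E
```

```text
[(330, 207, [185, 194, 192], np.float64(14.0)), (377, 207, [184, 193, 191], np.float64(12.0)), (347, 250, [189, 199, 196], np.float64(14.0)), (392, 250, [183, 192, 190], np.float64(14.0))] F [ 0.26 -0.41 -2.46] t 19.4
[(330, 207, [195, 204, 202], np.float64(13.0)), (377, 207, [194, 203, 201], np.float64(12.0)), (347, 250, [199, 208, 206], np.float64(13.0)), (392, 250, [192, 201, 199], np.float64(14.0))] F [-0.5   0.01 -3.29] t 21.3
[(330, 207, [178, 187, 185], np.float64(13.0)), (377, 207, [176, 185, 182], np.float64(12.0)), (347, 250, [181, 190, 188], np.float64(12.0)), (392, 250, [170, 179, 177], np.float64(12.0))] F [ 0.21  0.85 -3.99] t 24.0
circles [(333, 204, 21), (348, 246, 19), (381, 208, 19), (395, 247, 18)][ WARN:0@4.998] global loadsave.cpp:1063 imwrite_ Unsupported depth image for selected encoder is fallbacked to CV_8U.
```

```bash
cat >> h.py <<'E'
BOX=(.5155,.1445,4.3)
def pn(p,nz,yaw=92,nb=(-8,-22)):  # TCP for nose at box xy (mm), height nz(m)
    N=bins((nb[0],nb[1],nz*1000),BOX); return tool(N-Rn.from_euler("xyz",[0,p,yaw],degrees=True).apply([.087,0.001,-.1]),yaw,p)
E
python3 - <<'E'
from h import *
g0=bins((-2,91,166),BIN); g1=np.array([g0[0]-.03,g0[1],.34])
# dry checks
for y in np.linspace(9.4,92,12): assert robot.ik(*tool(g1,y,-9)) is not None,y
for p in (-9,0,15,30,45): print(p,robot.ik(*pn(p,.066 if p>0 else .09)))
P=lambda g,y,p,v: robot.line_to(tool(g,y,p)[0],vel=v,rotation=tool(g,y,p)[1])
P(g0+[0,0,.05],9.4,-9,.07); P(g1,9.4,-9,.1)
pe=pn(-9,.24)
ge=pe[0]-Rn.from_euler("xyz",pe[1],degrees=True).as_matrix()@TR
for t in np.linspace(0,1,13)[1:]:
    P(g1*(1-t)+ge*t,9.4+t*(92-9.4),-9,.02)
slots(); print(robot.observe()["tool_pos"]-pe[0],robot.observe()["q"].round(0))
E
```

```text
-9 [-17.22056392  -7.62266134 -16.03819788  84.56922208   8.49450386
 -19.44227571]
0 [-10.68548483  -9.27582561 -15.61827785  83.65754777   0.
 -12.68548483]
15 [  0.88855671  -6.89104994 -14.95351028  81.63975069 -14.9971116
  -1.15064041]
30 [ 11.88307478   1.40439347  -8.78639951  85.46847318 -29.51030135
  11.37470796]
45 [ 21.04886181  14.91907016   0.75005537  93.90634091 -41.94261965
  26.02635908]
[(330, 206, [165, 173, 171], np.float64(16.0)), (377, 206, [149, 157, 155], np.float64(15.0)), (347, 249, [169, 178, 175], np.float64(12.0)), (392, 249, [143, 150, 149], np.float64(17.0))] F [-0.49  0.19 -3.28] t 30.1
[ 1.18180115e-05 -2.79535868e-05  1.05397775e-04] [-17.  -6.   1. 100.   8. -19.][ WARN:0@10.002] global loadsave.cpp:1063 imwrite_ Unsupported depth image for selected encoder is fallbacked to CV_8U.
```

Run:
```python
from h import *
def L(p,nz,v):
    a,b=pn(p,nz); return robot.line_to(a,vel=v,rotation=b,guard=12)
print(L(-9,.15,.1),L(-9,.085,.07))
for p,nz in ((-3,.08),(3,.074),(9,.068),(15,.066),(22,.064),(30,.062),(38,.060),(46,.058)):
    if L(p,nz,.06): print("hit",p)
robot.pause(.8); 
slots()
for p,nz in ((35,.065),(20,.075),(5,.09),(0,.14),(0,.24)): L(p,nz,.12)
robot.pause(.3); print(robot.observe()["ft_force"],robot.observe()["time"])
im=robot.grab_frame("top"); cv2.imwrite("pics/raw_top1.png",im); print(circ() is None)
for n in ("top","side"): cv2.imwrite(f"pics/raw_{n}1.png",robot.grab_frame(n))
# white balls count in box: Hough on top view
c=robot.get_calibration("top"); u,v=proj(c,[*BOX[:2],.03])[0].astype(int)
b=cv2.resize(im[v-42:v+42,u-42:u+42],None,fx=6,fy=6,interpolation=cv2.INTER_CUBIC); cv2.imwrite("pics/boxtop1.png",b)
```

```text
False False
[(331, 205, [220, 214, 206], np.float64(6.0)), (377, 205, [213, 206, 199], np.float64(10.0)), (348, 249, [144, 139, 133], np.float64(58.0)), (393, 249, [128, 124, 119], np.float64(50.0))] F [ 0.48  0.05 -1.99] t 37.3
[ 0.24534937 -0.27027363 -1.78251108] 40.6333
circles [(453, 279, 32)]
False[ WARN:0@12.505] global loadsave.cpp:1063 imwrite_ Unsupported depth image for selected encoder is fallbacked to CV_8U.
```

Run:
```python
from h import *
s=robot.observe(); robot.line_to(s["tool_pos"]+[0,0,.06],vel=.2)
p,o=tool([.373,-.317,.33],7.5); robot.move_pose(p,o)
p,o=tool([.373,-.317,.1045],7.5); robot.line_to(p+[0,0,.03],vel=.15); print("guard",robot.line_to(p-[0,0,.003],vel=.03,guard=6)); print(robot.observe()["tool_pos"]-p,robot.observe()["ft_force"])
robot.set_gripper(.06); robot.pause(.2); robot.line_to(robot.observe()["tool_pos"]+[0,0,.16],vel=.15)
print(robot.observe()["time"])
im=robot.grab_frame("top"); cv2.imwrite("pics/raw_top2.png",im); si=robot.grab_frame("side"); cv2.imwrite("pics/raw_side2.png",si)
r=lambda i,f:cv2.resize(i,None,fx=f,fy=f,interpolation=cv2.INTER_CUBIC)
o=np.zeros((600,800,3),np.uint8); a=r(im[150:255,155:245],4); o[:a.shape[0],:a.shape[1]]=a
b=r(im[140:310,275:435],2.6); o[:b.shape[0],370:370+b.shape[1]]=b; s2=r(si[110:215,150:400],1.7)[:158]; o[442:600,:s2.shape[1]]=s2
cv2.imwrite("pics/comb2.png",o)
```

```text
guard True
[-0.00018889  0.00012202  0.00015431] [-0.14339613  0.41311382  3.0218699 ]
46.9167
```

View pics/comb2.png

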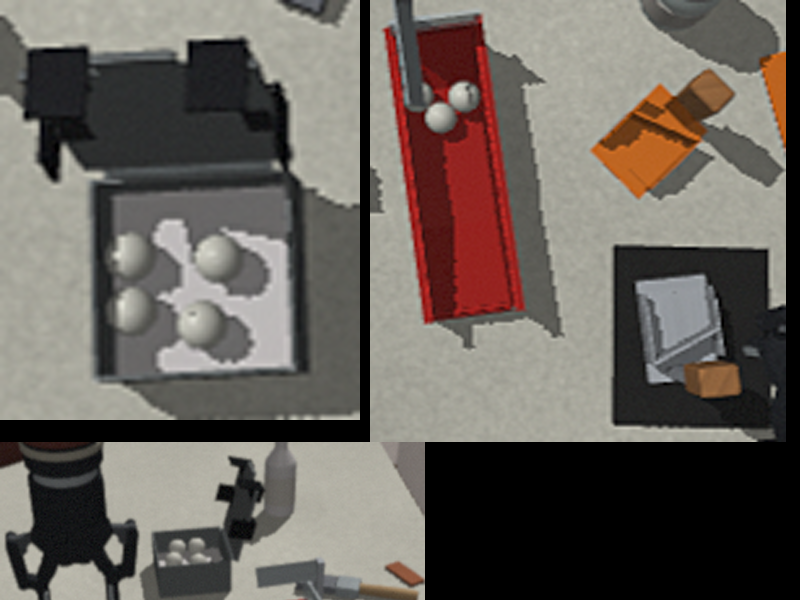

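The last picture shows four balls in the box, three in the bin and the scoop standing on its mat. Now the lid.

```bash
cat >> h.py <<'E'
DN=[180,0,BOX[2]]
def tip(x,y,z): return bins((x,y,z+73),BOX)   # tip position box frame mm -> TCP
def lidpt(th,d,r=105): return tip(64-r*np.cos(th)+d*np.sin(th),0,60+r*np.sin(th)+d*np.cos(th))
E
python3 - <<'E'
from h import *
path=[lidpt(2.0,50)]+[lidpt(t,19 if t>.9 else 19-8*(.9-t)/.9) for t in np.linspace(1.95,.06,22)]
print([robot.ik(p,DN) is None for p in path].count(True),robot.ik(path[0],DN))
robot.set_gripper(0); 
up=path[0]+[0.03,0,.14]; print(up); robot.move_pose(up,DN); 
print(robot.line_to(path[0]+[0.03,0,0],vel=.12,guard=10)); s0=robot.observe()["ft_force"]
for p in path:
    if robot.line_to(p,vel=.08,guard=25): print("hit",p); break
    f=robot.observe()["ft_force"]; print((f-s0).round(1).tolist())
print(robot.observe()["time"])
E
```

```text
0 [  2.25246173  21.30597493  13.12571255  81.81973761   0.
 177.95246173]
[0.69822916 0.15598376 0.34766889]
False
[0.8, 0.2, 0.2]
[1.6, -0.2, 1.0]
[1.7, -0.0, 0.7]
[1.0, 0.5, 1.2]
[1.5, 0.3, 0.5]
[1.1, -0.3, 0.1]
[1.0, -0.3, 0.4]
[1.5, 0.7, 0.5]
[1.2, 0.9, 0.7]
[0.8, 0.0, 0.2]
[1.8, 0.4, 1.9]
[1.9, 1.1, 1.9]
[1.3, 0.6, 1.0]
[1.0, 0.6, 0.7]
[1.5, 0.9, 0.5]
[1.7, -0.1, 0.3]
[1.8, 0.6, 1.3]
[0.7, -0.1, 0.7]
[0.1, 0.6, 0.1]
[2.3, 0.2, 1.2]
[2.3, 1.4, 0.5]
[2.0, 0.6, 1.1]
[1.4, 0.5, 0.9]
58.0333
```

Run:
```python
from h import *
p=tip(64-105,0,64); print("lid",robot.line_to(p,vel=.03,guard=12)); s=robot.observe(); print("tip z",s["tool_pos"][2]-.073,s["ft_force"].round(1))
robot.line_to(s["tool_pos"]+[0,0,.03],vel=.1)
for x,y in ((-52,42),(-52,-42),(4,-52),(4,52)):
    robot.line_to(tip(x,y,95),vel=.15); robot.pause(.1)
    h=robot.line_to(tip(x,y,79),vel=.06,guard=6); z1=robot.observe()["tool_pos"][2]-.073
    h2=robot.line_to(tip(x,y,68.3),vel=.02,guard=22); s=robot.observe(); print((x,y),h,round(z1,4),h2,round(s["tool_pos"][2]-.073,4),s["ft_force"].round(1))
    robot.line_to(tip(x,y,95),vel=.1)
print(robot.observe()["time"])
```

```text
lid True
tip z 0.06653748826764254 [-2.4 -0.3  8.6]Traceback (most recent call last):
  File "<stdin>", line 5, in <module>
plant.IKError: the arm cannot follow that straight line within its joint ranges
```

Run:
```python
from h import *
s=robot.observe(); D=[180,0,BOX[2]-180]
robot.line_to(s["tool_pos"]+[0,0,.08],vel=.15); robot.move_pose(s["tool_pos"]+[0,0,.08],D)
for x,y in ((-52,42),(-52,-42),(4,-52),(4,52)):
    robot.line_to(tip(x,y,100),vel=.15); robot.pause(.1)
    h=robot.line_to(tip(x,y,79),vel=.06,guard=6); z1=robot.observe()["tool_pos"][2]-.073
    h2=robot.line_to(tip(x,y,68.3),vel=.02,guard=22); s=robot.observe(); print((x,y),h,round(z1,4),h2,round(s["tool_pos"][2]-.073,4),s["ft_force"].round(1))
    robot.line_to(tip(x,y,100),vel=.1)
print(robot.observe()["time"])
```

```text
(-52, 42) False 0.0786 False 0.0689 [-0.7  0.5  7.4]
(-52, -42) False 0.0786 False 0.0689 [-1.4 -0.1  7.9]
(4, -52) False 0.0786 False 0.069 [-0.8  0.4  8.3]
(4, 52) False 0.0785 False 0.069 [-0.3 -0.7  8. ]
72.0667
```

Run:
```python
from h import *
for x,y in ((4,52),(-52,42),(-52,-42),(4,-52)):
    robot.line_to(tip(x,y,85),vel=.2); robot.pause(.1)
    h2=robot.line_to(tip(x,y,66),vel=.04,guard=16); s=robot.observe(); print((x,y),h2,round(s["tool_pos"][2]-.073,4),s["ft_force"].round(1))
    robot.line_to(tip(x,y,85),vel=.15)
robot.line_to(tip(-30,0,200),vel=.2); robot.move_pose([.42,.05,.40],[180,0,BOX[2]-180]); robot.pause(.3)
im=robot.grab_frame("top"); cv2.imwrite("pics/raw_top3.png",im); a=cv2.imread("pics/raw_top2.png")
d=cv2.absdiff(a,im).max(2)>40
print("scoop+mat diff",d[230:310,365:425].sum(),"bin diff",d[140:270,278:338].sum(),"brush",d[75:155,215:265].sum(),"jar",d[110:160,375:420].sum(),"spray",d[115:160,80:140].sum(),"t",robot.observe()["time"],robot.observe()["ft_force"])
```

```text
(4, 52) True 0.069 [-2.4 -0.1  8.6]
(-52, 42) True 0.0689 [-3.8 -1.2 10.4]
(-52, -42) True 0.0689 [-4.   0.3 10.3]
(4, -52) True 0.069 [-2.  -0.3  9.8]
scoop+mat diff 16 bin diff 25 brush 0 jar 0 spray 0 t 78.8167 [-0.23145548  0.3589492  -0.18826319]
```

```bash
python3 -c "
from plant import robot
print(robot.job_done())"
```

```text
the job is handed in; nothing more can be done
None
```

I handed the job in at about 79 s of the 208 s allowed, and the simulator returned no verdict: four balls were poured into the box and three left in the bin, the scoop is back upright on its mat, the lid is closed, and all four tabs stopped solidly when pressed at the height of full engagement.

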